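# Fit the slicing blade over its locating pin

## Task

Fit the notched slicing blade into the fruit slicer: lay it flat in the bed with its notch over the locating pin, the pin at the very bottom of the notch, feeling for the pin gently because its adjuster may stand anywhere along its slot. Then slide the keeper fully home over the blade's near end, and leave the other plate and everything else where they are.

Things in the scene. Friction and masses are not known exactly. Their poses are not given: they have to be found in the camera images.
- slicer: White plastic fruit slicer, fixed, 310 (x) x 120 (y) x 24 mm; origin under its centre on the counter, z up, x along its length from keeper to pin. Its flat top, z = 24 mm, is the bed. Two side rails 5 mm high run from x = -40 to +95 mm, inner faces at y = -48 and +48 mm; from x = +105 mm a step is 4 mm high.
- pin_mid (a point): Middle of the dark cross slot in the bed, at bed height; axes as the slicer's, where it is at x = 61, y = 0, z = 24 mm. In the slot stands a round steel locating pin, 8 mm across, 7 mm high above the bed. A stiff adjuster has set it anywhere from y = -14 to +14 mm; this is not measured: see it or feel for it. Gentle contact does not move it.
- seat (a point): On the bed at slicer x = 20, y = 0, z = 24 mm; axes as the slicer's. With the blade flat and the pin at the bottom of its notch, the blade's origin is here in x and z, and off in y by as much as the pin is (play 1.3 mm either way). More than 60 N between blade and slicer, pin or keeper, knocks included, damages it: land at 10 mm/s or less and feel with 3 to 8 N.
- blade: Loose steel slicing blade, a flat plate 110 (x) x 62 (y) x 4 mm, 0.12 to 0.25 kg; origin at the centre of its underside, z up. In the middle of its +x end an open notch, 10.6 mm wide (2.6 mm wider than the pin) and 18 mm deep. On top, in its middle, an upright grey grip tab 34 (x) x 12 (y) mm, its top 34 mm above the underside. It goes into the slicer with its notched end towards the slicer's +x.
- notch_root (a point): Middle of the bottom of the blade's notch, on the underside, 37 mm from the blade's origin along its +x; axes as the blade's. With the pin at the bottom of the notch this point is 4 mm short of the pin's axis in x.
- shredder: The other plate, not to be used: the same size, tab and steel, but with rows of small dark holes and no notch; origin at the centre of its underside. The two plates may be in either place.
- keeper (a joint): Travel of the grey keeper along the slicer's +x: 0 to 0.006 m at the start (open), 0.035 m fully home. About 3 N of friction; stays where left. A block 37 (x) x 50 (y) x 9 mm on the bed with a 10 mm tongue that goes over a flat-lying blade's near end with 1.8 mm to spare; home, its face is 1.5 mm behind a fully seated blade. A blade lying too far back blocks it.
- keeper_grip (a point): Centre of the top of the keeper's upright grip, 30 (x) x 12 (y) x 28 mm high, on the keeper's block: it is 60.8 mm above the counter, at slicer x = -90 mm plus the joint's value, y = 0.
- jam_jar: Closed glass jam jar, 86 mm across, 97 mm high; origin under its centre. Bystander.
- glass_lid: Glass jar lid lying flat, 86 mm across, 14 mm high; origin under its centre. Bystander.
- spoon: Wooden spoon lying on the counter, 200 mm long along its x; origin under its middle. Bystander.
- bowl: White bowl, 110 mm across, 50 mm high; origin under its centre. Bystander.
- mug: Blue mug, 76 mm across, 85 mm high, handle to its +y; origin under its centre. Bystander.
Not all that is in view belongs to the job. What is shaped like the blade but orange is not meant.

How it is judged:
By the outcome, as a careful person would: the job done as asked, in the order asked, and still so for the second after the job is handed in, with the robot touching nothing.
It also fails if it takes over 64 s, if anything falls off the work surface, if the arm or the gripper's body presses on something with over 40 N, if the wrist force passes 120 N, or if a joint passes its speed limit or range.

## Robot

A 6-joint arm with a two-finger parallel gripper is mounted at the origin on the work surface. World frame = base frame: x ahead of the robot, y to its left, z up, the work surface at z = 0. Lengths are in mm, angles in rad, forces in N, time in s.
With the tool pointing down it reaches from about 350 to 950 mm from the base axis. Payload 17.4 kg.
Tool frame: the origin (TCP) lies between the finger pads; the fingertips stand ctrl.nose_length ahead of it and the grasp point (between the pads) lies 3 mm ahead of it (ctrl.nose_length is the distance from the TCP to the fingertips, in mm); z points along the fingers, y is the line along which they close (so a half turn about z gives the same grasp; the last joint's range is limited). The gripper opens to 93 mm and grips with 3 to 60 N. Pads are 15 mm wide; open, the fingers measure 128 mm over their backs; the gripper's body (75 mm by 188 mm) begins 65 mm behind the grasp point.
Start: joints at [1.256, 0.116, 1.442, -0, 1.584, -0.038], TCP at [184.471, 649.31, 240.646] pointing down, gripper open.
Joint ranges: [-2.83, 2.83], [-0.83, 2.19], [0.07, 2.5], [-1.14, 4.28], [0.01, 3], [-2.97, 2.97]. Speed limits (rad/s): [1.89, 1.89, 2.22, 3.14, 3.14, 3.14].

## Interface

Orientations are given as a 3x3 rotation matrix whose columns are the frame's x, y, z axes.
In Python, from workcell import ctrl, vision gives the robot as it stands.
- The arm moves only by the tool play_rows, never from a script. Its argument "commands" is a list that holds one entry, the list of rows, each a list of 4 numbers: the shift along the tool's x, y, z in units of 25 mm (1.0 is 25 mm), then the turn about the tool's z in units of 6 degrees (1.0 is 6 degrees). A call has 1 to 20 rows; each row shifts and turns the commanded pose from where the row before left it, along the tool's axes as they then stand; what a row does not reach is not made up. A row lasts 1/10 s, in which the tool goes at most 50 mm and 8.59 degrees, less where a joint would pass 70% of its speed; a pose out of reach is approached as far as the arm can. A call is refused whole if a number of a shift passes 1 or a number of a turn 1, either way. A call with a gripper value outside its range is refused whole. "fingers" is the finger opening in mm, from 0 to 93, set as the call begins (left out, the last holds). The fingers move at their own pace and stop on an object; "grip_force" is the grip in N (left out, the last holds). Time passes only in rows, so rows that do not move let the fingers close. It gives the time, the measured TCP pose, the force, the opening and the grip force at its end, in the units of the state.
- ctrl.state(): the state, without advancing time (a new reading comes with each control period).
- vision.read_camera(name): name is "side" or "top" or "wrist"; returns the picture (420x560x3 uint8, red, green, blue); there is no depth.
- vision.get_calibration(name): a dict with "mtx" (3x3 intrinsics, pixels), "R" (3x3) and "t" (3): a world point X has camera coordinates R X + t. Camera axes: x right, y down, z forward; pixel columns grow to the right and rows downward; lengths in mm; the calibration is good to about 2 mm. A picture is of the moment at which its call begins: read the wrist's pose just before it. get_calibration takes no time and is no camera call; for the wrist camera it gives the pose at the moment of the call.
- ctrl.job_done(): hands the job in; it is judged then, once.
The state is a dict: "t": time; "joint_pos": joint angles; "joint_vel": joint speeds; "joint_torque": joint torques, N m; "position": TCP position; "eef_rot": TCP orientation; "contact_force": force on the tool from outside, world axes, zero at the start; "wrist_torque": the same for the moment, N m; "grip_width": finger opening in mm; "finger_force": force on a finger pad.
Only numpy, scipy, OpenCV 4.12 (cv2) and the standard library are available. Lean on these libraries where they do the work, as an engineer would, in place of code of your own. Each camera call takes 0.05 s, during which the arm holds its last target. There are 200 camera calls.

## Working session

There is one attempt and no reset: what is moved stays moved. The work goes in short steps, Python scripts to look and compute and a tool call to move; the robot and the scene stay as the last step left them, time stands still between calls to the robot, and variables do not carry over. Pictures are saved under pics/ and viewed, at most 10 in all, crops included, and the job is handed in when it is done.

Besides the shell and the picture viewer there is one more tool, called after "Emit:" by a JSON object that holds its "op" and its "data", one argument or row to a line. play_rows: Moves the arm, as the interface text tells. Its arguments: {"type":"object","properties":{"commands":{"type":"array"},"fingers":{"type":"number"},"grip_force":{"type":"number"}},"required":["commands"]}

```bash
ls; mkdir -p pics
cat > h.py <<'E'
import numpy as np, cv2
from workcell import ctrl, vision
def grab(n,f):
    c=vision.get_calibration(n); im=vision.read_camera(n)
    cv2.imwrite('pics/'+f,im[:,:,::-1]); np.savez('pics/'+f+'.npz',im=im,**{k:np.array(c[k]) for k in('mtx','R','t')})
    return im,c
def load(f): return np.load('pics/'+f+'.npz')
def ray(c,u,v):
    R=np.array(c['R']);d=R.T@np.linalg.solve(np.array(c['mtx']),[u,v,1.]);return -R.T@np.array(c['t']).ravel(),d/np.linalg.norm(d)
def onz(c,u,v,z):
    o,d=ray(c,u,v);return o+d*(z-o[2])/d[2]
def tri(c1,p1,c2,p2):
    a,d=ray(c1,*p1);b,e=ray(c2,*p2)
    s=np.linalg.lstsq(np.c_[d,-e],b-a,rcond=None)[0];P=a+d*s[0];Q=b+e*s[1];return (P+Q)/2,np.linalg.norm(P-Q)
def proj(c,X):
    p=np.array(c['mtx'])@(np.array(c['R'])@np.array(X)+np.array(c['t']).ravel());return p[:2]/p[2]
E
python3 - <<'E'
from h import *
np.set_printoptions(precision=3,suppress=True)
for n in('top','side','wrist'):
    im,c=grab(n,n+'0.png'); print(n,ray(c,280,210))
s=ctrl.state();print(s['position'],s['eef_rot'],s['t'],ctrl.nose_length,s['contact_force'])
a=cv2.imread('pics/top0.png');
E
```

```text
pics
top (array([ 272.403,   -2.948, 1300.027]), array([ 0.183, -0.009, -0.983]))
side (array([ 234.604, -791.278, 1012.724]), array([ 0.211,  0.634, -0.744]))
wrist (array([115.167, 668.323, 383.887]), array([ 0.242, -0.048, -0.969]))
[184.443 649.19  240.1  ] [[-0.962  0.273 -0.   ]
 [ 0.273  0.962 -0.001]
 [ 0.    -0.001 -1.   ]] 0.15 22.0 [-0.236 -0.094 -0.425]
```

View pics/top0.png

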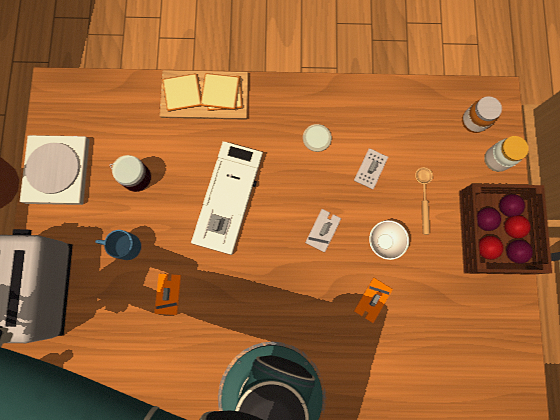

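View pics/side0.png

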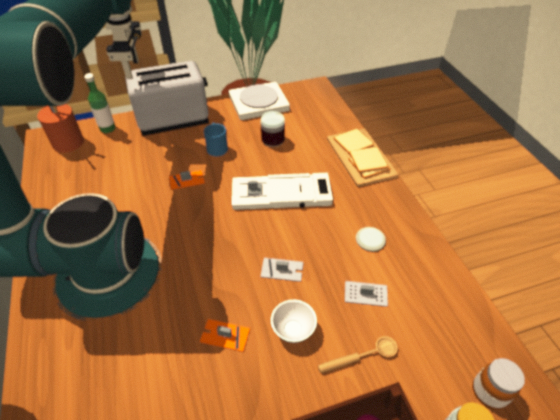

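In the top view, these could be taken for the blade: a steel plate with a notch at (323,230), a steel plate with holes at (371,168), which is the shredder, and orange look-alikes at (167,295) and (375,300). I choose (323,230). The slicer is at (228,197), with its keeper at the lower end (216,224) and its pin slot near (238,177). Next is a close crop to check the choice.

Run:
```python
from h import *
a=cv2.imread('pics/top0.png')
A=cv2.resize(a[200:260,290:350],None,fx=6,fy=6,interpolation=cv2.INTER_CUBIC)
B=cv2.resize(a[135:260,185:270],(408,600),interpolation=cv2.INTER_CUBIC)
o=np.zeros((600,380+408,3),np.uint8);o[:360,:360]=A;o[:,380:]=B
cv2.imwrite('pics/crop.png',o)
c=load('top0.png')
for n,p,z in(('blade',(323,230),4),('slic',(228,197),24),('keeper',(216,224),40),('bowl',(390,240),30)):print(n,onz(c,*p,z).round(0))
```

```text
blade [ 458. -139.    4.]
slic [546. 135.  24.]
keeper [464. 164.  40.]
bowl [ 429. -326.   30.]
```

View pics/crop.png

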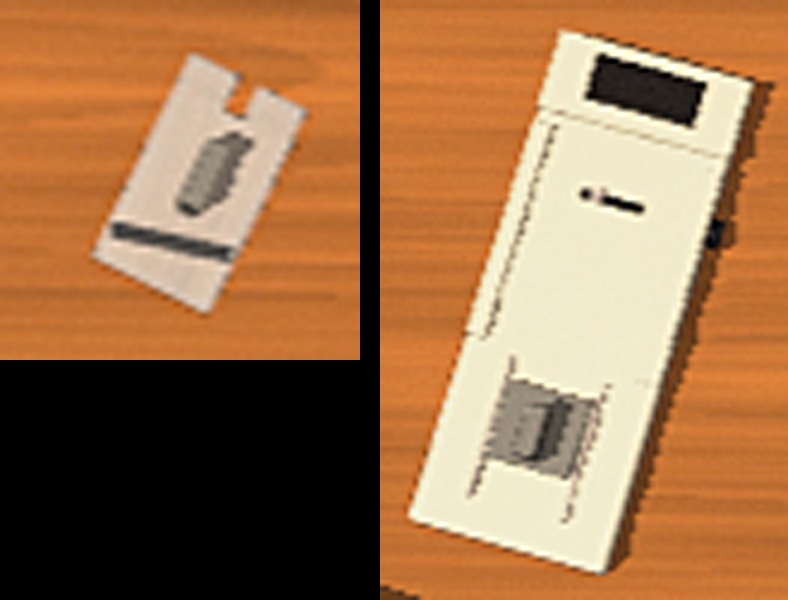

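The left crop shows a notched, hole-free steel plate, with the notch at crop (240,95) pointing to world +x, so this is the blade. The right crop shows the slicer with the pin in the left part of its slot at about (597,194), which is slicer +y. Next I measure roughly where both are.

```bash
cat >> h.py <<'E'
def contour(im,lo,hi,near,amin=100):
    h=cv2.cvtColor(im,cv2.COLOR_RGB2HSV);m=cv2.inRange(h,lo,hi);m=cv2.morphologyEx(m,cv2.MORPH_CLOSE,np.ones((3,3)))
    cs=[c for c in cv2.findContours(m,cv2.RETR_EXTERNAL,cv2.CHAIN_APPROX_NONE)[0] if cv2.contourArea(c)>amin]
    return max(cs,key=lambda c:cv2.pointPolygonTest(c,near,True)) if cs else None
def quad(c,ct,z):
    W=np.array([onz(c,*p,z)[:2] for p in ct[:,0]]);r=cv2.minAreaRect(W.astype(np.float32));return r,cv2.boxPoints(r)
E
python3 - <<'E'
from h import *
np.set_printoptions(precision=1,suppress=True)
c=load('top0.png');im=c['im']
h=cv2.cvtColor(im,cv2.COLOR_RGB2HSV);print(h[235,315],h[225,323],h[190,225],h[230,300])
for near,z in(((228.,200.),24),((318.,238.),4)):
    ct=contour(im,(0,0,130),(179,80,255),near)
    r,b=quad(c,ct,z);print(r);print(b,cv2.contourArea(ct))
E
```

```text
[ 14  53 218] [ 16  50 163] [ 25  41 242] [ 13 192 189]
((548.0336303710938, 138.3976287841797), (121.62757873535156, 311.855224609375), 75.0341796875)
[[381.7 119.9]
 [683.   39.4]
 [714.4 156.9]
 [413.1 237.4]] 4330.0
((457.9023742675781, -139.688232421875), (61.81418228149414, 109.98303985595703), 63.91204071044922)
[[ 394.9 -143.3]
 [ 493.7 -191.6]
 [ 520.9 -136.1]
 [ 422.1  -87.7]] 738.0
```

Emit:
{"op": "play_rows", "data": {
  "commands": [
    [[-0.68,-0.98,0,0],[-0.68,-0.98,0,0],[-0.68,-0.98,0,0],[-0.68,-0.98,0,0],[-0.68,-0.98,0,0],[-0.68,-0.98,0,0],[-0.68,-0.98,0,0],[-0.68,-0.98,0,0],[-0.68,-0.98,0,0],[-0.68,-0.98,0,0],[-0.68,-0.98,0,0],[-0.68,-0.98,0,0],[-0.68,-0.98,0,0],[-0.68,-0.98,0,0],[-0.68,-0.98,0,0],[-0.68,-0.98,0,0],[-0.68,-0.98,0,0],[-0.68,-0.98,0,0],[-0.68,-0.98,0,0],[-0.68,-0.98,0,0]]
  ],
  "fingers": 60
}}

```text
t: 2.15
position: [377.7, 83.8, 240.6]
eef_rot: [[-0.962, 0.273, 0.0], [0.273, 0.962, 0.0], [-0.0, 0.0, -1.0]]
contact_force: [0.7, 0.9, -0.3]
grip_width: 60.1
finger_force: 0.0
```

Emit:
{"op": "play_rows", "data": {
  "commands": [
    [[-0.68,-0.98,0.2,0],[-0.68,-0.98,0.2,0],[-0.68,-0.98,0.2,0],[-0.68,-0.98,0.2,0],[-0.68,-0.98,0.2,0],[-0.68,-0.98,0.2,0],[-0.68,-0.98,0.2,0],[-0.4,-0.7,0.2,0],[0,0,0,0.86],[0,0,0,0.86],[0,0,0,0],[0,0,0,0],[0,0,0,0]]
  ]
}}

```text
t: 3.45
position: [450.0, -131.9, 200.6]
eef_rot: [[-0.898, 0.439, -0.0], [0.439, 0.898, -0.0], [0.0, -0.0, -1.0]]
contact_force: [0.3, -0.4, -0.7]
grip_width: 60.2
finger_force: 0.0
```

Run:
```python
from h import *
np.set_printoptions(precision=3,suppress=True)
s=ctrl.state();print(s['t'],s['position'],s['eef_rot'],s['joint_pos'],s['contact_force'])
grab('wrist','w1.png')
```

```text
3.45 [ 450.027 -131.869  200.633] [[-0.898  0.439 -0.   ]
 [ 0.439  0.898 -0.   ]
 [ 0.    -0.    -1.   ]] [-0.339 -0.334  1.92  -0.     1.555 -1.456] [ 0.287 -0.394 -0.721]
```

View pics/w1.png

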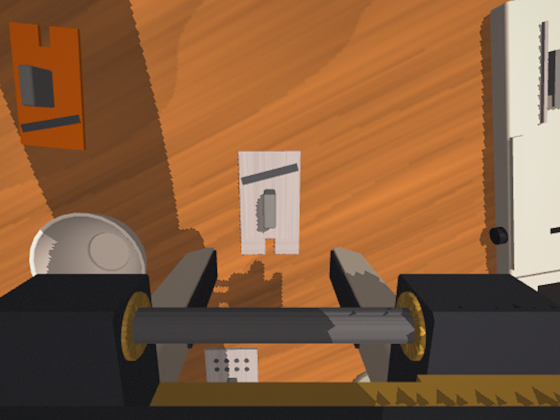

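The wrist view shows the blade at (269,203), its notch at (269,245) pointing to world +x, and its tab at (268,208). It is steel with no holes. Now I measure its outline and the tab height from two views.

Run:
```python
from h import *
np.set_printoptions(precision=1,suppress=True)
c=load('w1.png');im=c['im']
ct=contour(im,(0,0,130),(179,60,255),(288.,215.));r,b=quad(c,ct,4);print(r);print(b)
bx=cv2.boundingRect(ct);print(bx)
def tab(c,roi):
    x0,y0,x1,y1=roi;h=cv2.cvtColor(c['im'],cv2.COLOR_RGB2HSV)[y0:y1,x0:x1];print(h[::2,::2,2] if x1-x0<30 else '')
    m=cv2.inRange(h,(0,0,0),(179,255,150));n,l,st,ce=cv2.connectedComponentsWithStats(m);
    for i in range(1,n):
        if st[i,4]>20:print(st[i],ce[i]+[x0,y0])
tab(c,(250,180,290,240))
crop=im[185:235,252:286];cv2.imwrite('pics/t.png',cv2.resize(np.hstack([crop,load('top0.png')['im'][205:255,306:340]])[:,:,::-1],None,fx=11,fy=11,interpolation=cv2.INTER_NEAREST))
```

```text
((455.4783630371094, -139.74929809570312), (61.70724105834961, 109.16292572021484), 64.20356750488281)
[[ 392.9 -143.8]
 [ 491.2 -191.3]
 [ 518.  -135.7]
 [ 419.8  -88.2]]
(238, 151, 62, 103)

[ 0  0 11  3 21] [253.8 180.6]
[  6   9  20  44 682] [265.9 210.4]
```

View pics/t.png

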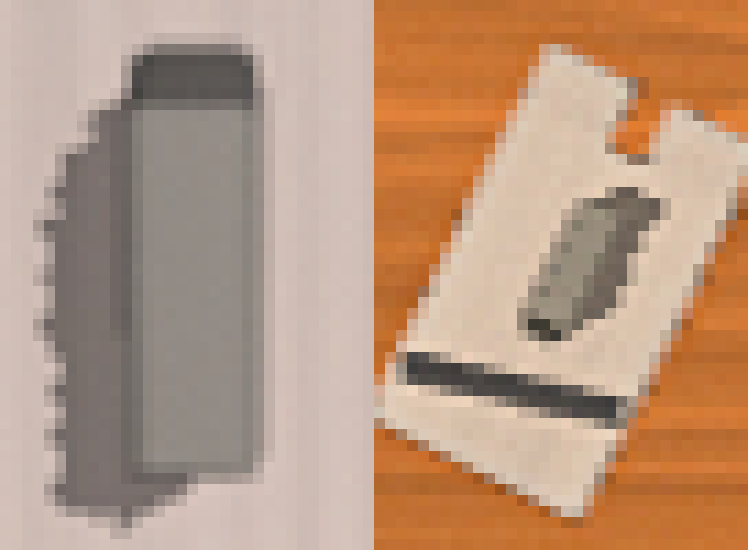

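The left crop shows the tab top from the wrist at about (269.6,211.3). The right crop shows it from the top camera at about (323.7,228.3).

Run:
```python
from h import *
np.set_printoptions(precision=1,suppress=True)
w=load('w1.png');t=load('top0.png')
print(tri(w,(269.1,210.9),t,(323.5,228)))
P=onz(w,269.1,210.9,34);print(P, onz(w,263.5,211,34),onz(w,274.7,211,34))
p=np.array([450.0,-131.9,0]);R=np.array([[-.898,.439],[.439,.898]])
for Q in(P,(455.5,-139.7)):print(R.T@(np.array(Q)[:2]-p[:2]))
print(onz(t,323.5,228,34))
```

```text
(array([ 465. , -143.3,   -8. ]), np.float64(2.3280584502628687))
[ 455.3 -139.3   34. ] [ 453.1 -144.2   34. ] [ 457.8 -134.5   34. ]
[-8.  -4.3]
[-8.4 -4.6]
[ 459.1 -137.7   34. ]
```

Run:
```python
from h import *
np.set_printoptions(precision=1,suppress=True)
w=load('w1.png');s=load('side0.png');im=s['im']
print('pred',proj(s,(455.3,-139.3,34)))
h=cv2.cvtColor(im,cv2.COLOR_RGB2HSV)[258:280,262:304]
m=cv2.inRange(h,(0,0,0),(179,110,165));n,l,st,ce=cv2.connectedComponentsWithStats(m)
for i in range(1,n):
  if st[i,4]>8:print(st[i],ce[i]+[262,258])
print(h[3:18,8:34,2])
```

```text
pred [281.3 262.5]
[ 7  2  4 17 34] [270.2 267.7]
[ 14   5  16  10 108] [282.6 267.9]
[[151 208 233 237 235 229 216 200 201 200 204 205 206 206 209 215 218 221
  225 232 236 236 235 237 236 235]
 [142 195 230 235 234 222 197 182 178 180 181 184 185 185 188 192 194 193
  208 227 237 238 237 238 237 238]
 [136 182 224 234 232 214 184 163 161 166 166 173 168 170 169 174 173 174
  194 225 236 238 238 238 237 238]
 [131 177 221 232 232 212 167 136 136 138 141 145 146 146 151 152 154 165
  195 226 236 238 238 238 238 238]
 [129 170 219 232 232 209 156 110  99 103 104 109 108 110 114 116 125 150
  193 229 237 238 238 239 239 238]
 [126 164 213 231 229 206 153  99  86  84  85  85  88  83  88  88  97 132
  189 228 237 239 239 239 239 238]
 [126 151 208 231 231 207 151 102  83  80  77  78  80  84  82  83  89 128
  187 226 235 239 238 239 238 236]
 [129 148 205 231 231 209 155 102  88  81  84  80  85  82  84  82  85 118
  173 218 231 237 238 239 238 232]
 [135 140 196 227 231 216 172 131 104  96  92  88  90  86  84  84  86 106
  148 194 216 231 237 238 234 220]
 [142 137 187 225 233 228 207 177 151 124 113 107 107 100  96  92  96 107
  129 159 181 206 228 234 231 210]
 [144 134 178 223 234 233 229 221 194 163 138 123 125 121 118 114 114 118
  127 135 147 179 215 231 231 219]
 [152 132 172 219 233 236 235 232 225 201 170 151 150 146 148 145 148 147
  144 143 145 164 206 229 232 229]
 [156 129 166 219 233 235 237 236 233 226 207 197 194 192 191 191 193 192
  187 174 178 188 217 233 236 234]
 [164 127 163 216 235 238 238 236 236 235 233 229 228 228 229 229 228 227
  224 214 217 219 231 236 238 237]
 [175 139 170 219 234 238 237 238 238 238 238 238 236 238 237 237 237 237
  235 233 233 233 235 238 238 235]]
```

The side view predicts the tab top at (281.3,262.5) for z = 34, and it is seen there, so the heights hold. Now I grasp the tab.

Emit:
{"op": "play_rows", "data": {
  "commands": [
    [[-0.33,-0.18,0.4,0],[0,0,0.7,0],[0,0,0.8,0],[0,0,0.8,0],[0,0,0.8,0],[0,0,0.8,0],[0,0,0.8,0],[0,0,0.6,0],[0,0,0.4,0],[0,0,0.3,0],[0,0,0.2,0],[0,0,0.1,0],[0,0,0.08,0],[0,0,0,0],[0,0,0,0]]
  ],
  "fingers": 50
}}

```text
t: 5.0
position: [455.7, -139.8, 31.5]
eef_rot: [[-0.897, 0.441, 0.001], [0.441, 0.897, -0.0], [-0.001, 0.0, -1.0]]
contact_force: [0.4, -0.8, 0.3]
grip_width: 50.0
finger_force: 0.0
```

Emit:
{"op": "play_rows", "data": {
  "commands": [
    [[0,0,0,0],[0,0,0,0],[0,0,0,0],[0,0,0,0],[0,0,0,0],[0,0,0,0],[0,0,0,0],[0,0,0,0]]
  ],
  "fingers": 0,
  "grip_force": 30
}}

```text
t: 5.8
position: [455.5, -139.7, 31.1]
eef_rot: [[-0.897, 0.441, 0.0], [0.441, 0.897, 0.0], [0.0, 0.0, -1.0]]
contact_force: [-0.5, 0.4, 0.0]
grip_width: 11.4
finger_force: 30.0
```

Emit:
{"op": "play_rows", "data": {
  "commands": [
    [[0,0,-0.1,0],[0,0,-0.3,0],[0,0,-0.6,0],[0,0,-0.8,0],[0,0,-1,0],[0,0,-1,0],[0,0,-1,0],[0,0,-1,-0.3],[0,0,-0.8,-0.4],[0,0,-0.6,-0.4],[0,0,-0.4,-0.4],[0,0,-0.2,-0.37],[0,0.2,0,0],[-0.2,0.5,0,0],[-0.5,0.8,0,0],[-0.55,0.9,0,0],[-0.55,0.9,0,0],[-0.55,0.9,0,0],[-0.55,0.9,0,0],[-0.55,0.9,0,0]]
  ]
}}

```text
t: 7.8
position: [578.4, -15.0, 225.8]
eef_rot: [[-0.966, 0.259, -0.001], [0.259, 0.966, 0.0], [0.001, 0.0, -1.0]]
contact_force: [-0.6, -1.2, -2.0]
grip_width: 11.7
finger_force: 30.0
```

Emit:
{"op": "play_rows", "data": {
  "commands": [
    [[-0.55,0.9,0,0],[-0.55,0.9,0,0],[-0.55,0.9,0,0],[-0.55,0.9,0,0],[-0.55,0.9,0,0],[-0.5,0.7,0,0],[-0.32,0.4,0,0],[0,0,0,0],[0,0,0,0],[0,0,0,0]]
  ]
}}

```text
t: 8.8
position: [699.4, 94.8, 226.3]
eef_rot: [[-0.966, 0.259, 0.0], [0.259, 0.966, -0.0], [-0.0, -0.0, -1.0]]
contact_force: [-0.3, 0.2, -1.8]
grip_width: 11.9
finger_force: 30.0
```

Run:
```python
from h import *
np.set_printoptions(precision=3,suppress=True)
s=ctrl.state();print(s['t'],s['position'],s['eef_rot'][0],s['contact_force'],s['grip_width'])
grab('wrist','w2.png')
```

```text
8.8 [699.423  94.774 226.316] [-0.966  0.259  0.   ] [-0.34   0.213 -1.848] 11.873415070869182
```

View pics/w2.png

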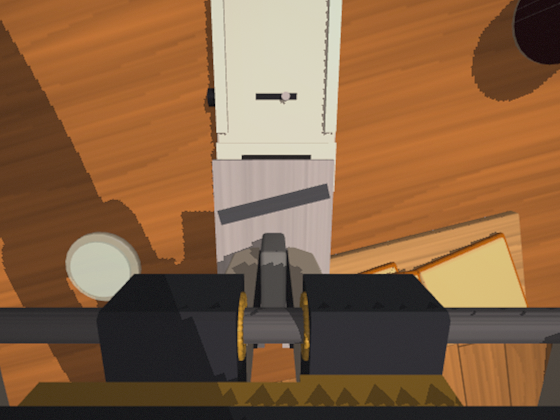

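The wrist view shows the slot spanning (256–297, 96) with the pin at about (286,97), the rail ends near row 133, and the held blade's near end at row 160. Now I compute positions.

Run:
```python
from h import *
np.set_printoptions(precision=1,suppress=True,linewidth=200)
c=load('w2.png');im=c['im'];v=cv2.cvtColor(im,cv2.COLOR_RGB2HSV)[:,:,2]
print(c['mtx'][0])
print(v[88:106,250:304:1])
g=v[60,200:350].astype(int);print('row60',[(200+i,g[i],g[i+1]) for i in range(149) if abs(g[i+1]-g[i])>25])
g=v[110,200:350].astype(int);print('row110',[(200+i,g[i],g[i+1]) for i in range(149) if abs(g[i+1]-g[i])>25])
g=v[100:170,245].astype(int);print('col245',[(100+i,g[i],g[i+1]) for i in range(69) if abs(g[i+1]-g[i])>12])
g=v[100:170,305].astype(int);print('col305',[(100+i,g[i],g[i+1]) for i in range(69) if abs(g[i+1]-g[i])>12])
g=im[180,190:350,0:3].astype(int).sum(1);print('row180',[(190+i,g[i],g[i+1]) for i in range(159) if abs(g[i+1]-g[i])>60])
```

```text
[335.7   0.  273. ]
[[220 220 220 220 220 220 220 220 220 220 220 219 219 219 221 220 220 220 220 220 220 220 220 220 220 219 220 220 220 220 219 220 220 220 220 219 219 220 220 220 220 219 219 220 220 220 220 219 220
  220 220 220 220 219]
 [221 220 220 220 220 219 220 220 220 220 219 219 220 220 220 220 220 220 220 219 220 220 220 220 221 220 219 220 219 220 220 220 220 220 220 220 220 220 221 220 220 220 220 219 220 220 220 220 220
  219 221 220 220 220]
 [220 220 220 219 220 220 220 220 220 220 220 220 219 221 220 220 220 220 220 220 220 220 220 220 221 220 220 220 220 220 220 221 220 221 220 221 221 221 220 220 219 220 220 220 220 220 220 221 219
  220 220 220 221 220]
 [220 220 220 220 220 221 221 222 223 222 222 222 223 222 222 222 222 222 222 222 223 222 223 222 222 222 222 222 223 222 222 222 222 220 216 214 215 216 219 223 223 224 223 224 224 223 222 222 220
  220 219 220 220 220]
 [220 221 220 221 222 218 212 214 214 214 215 215 214 214 215 214 216 214 215 213 215 213 215 214 215 214 215 214 215 214 215 212 215 212 199 195 195 200 204 204 200 203 204 203 202 201 207 217 22
[... 3482 characters left out ...]
57), np.int64(117)), (324, np.int64(117), np.int64(153)), (325, np.int64(153), np.int64(211))]
col245 [(153, np.int64(225), np.int64(197)), (154, np.int64(197), np.int64(62)), (155, np.int64(62), np.int64(37)), (158, np.int64(45), np.int64(88)), (159, np.int64(88), np.int64(152)), (160, np.int64(152), np.int64(183))]
col305 [(153, np.int64(225), np.int64(198)), (154, np.int64(198), np.int64(66)), (155, np.int64(66), np.int64(35)), (158, np.int64(39), np.int64(102)), (159, np.int64(102), np.int64(166)), (160, np.int64(166), np.int64(187))]
row180 [(212, np.int64(327), np.int64(443)), (213, np.int64(443), np.int64(523)), (332, np.int64(515), np.int64(582)), (334, np.int64(528), np.int64(333))]
```

Run:
```python
from h import *
np.set_printoptions(precision=2,suppress=True,linewidth=200)
c=load('w2.png')
p=np.array([699.42,94.77]);R=np.array([[-.966,.259],[.259,.966]])
T=lambda u,v,z:R.T@(onz(c,u,v,z)[:2]-p)
print('slot',T(275.7,96,24),onz(c,275.7,96,24),'ends',T(255.5,96,24),T(296,96,24))
print('pin top',T(285.1,95.5,31),'shift',proj(c,onz(c,275.7,96,24)+[0,0,7]))
zb=226.3-31.1+4
print('blade L/R',T(213,180,zb),T(333.5,180,zb),'near end',T(245,159.3,zb),T(305,159.3,zb))
# slicer direction: rail inner edges z=24 ; slot row
print('left outer rail top29',T(213,60,29),T(215,110,29),'step edge?',T(250,143,28))
print('slot dir',T(258,92.9,24),T(294,92.9,24))
t=load('top0.png');h=t['im']
# top-camera check of pin_mid
S=np.array([548.03,138.4]);u=np.array([np.cos(np.radians(15)),-np.sin(np.radians(15))]);print('top pin_mid in tool',R.T@(S+61*u-p))
```

```text
slot [98.75  2.01] [604.57 122.28  24.  ] ends [ 98.73 -17.7 ] [98.76 21.82]
pin top [98.66 10.94] shift [275.76  95.4 ]
blade L/R [ 44.32 -31.4 ] [44.37 30.47] near end [ 54.88 -14.75] [54.9  15.57]
left outer rail top29 [130.24 -56.88] [ 85.44 -56.97] step edge? [ 54.01 -23.56]
slot dir [101.59 -15.23] [101.62  19.82]
top pin_mid in tool [96.54  2.95]
```

Emit:
{"op": "play_rows", "data": {
  "commands": [
    [[0.1,0.05,0.3,0],[0.2,0.1,0.6,0],[0.2,0.1,0.8,0],[0.2,0.1,0.8,0],[0.1,0.1,0.8,0],[0,0,0.7,0],[0,0,0.4,0],[0,0,0.2,0],[0,0,0,0],[0,0,0,0],[0,0,0,0]]
  ]
}}

```text
t: 9.95
position: [683.9, 111.2, 112.1]
eef_rot: [[-0.966, 0.258, 0.001], [0.258, 0.966, 0.0], [-0.001, 0.001, -1.0]]
contact_force: [0.2, 0.2, -2.4]
grip_width: 11.6
finger_force: 30.0
```

Run:
```python
from h import *
np.set_printoptions(precision=3,suppress=True)
s=ctrl.state();print(s['t'],s['position'],s['eef_rot'][0],s['contact_force'],s['grip_width'])
grab('wrist','w3.png')
```

```text
9.95 [683.897 111.19  112.124] [-0.966  0.258  0.001] [ 0.249  0.227 -2.363] 11.612993340088641
```

View pics/w3.png

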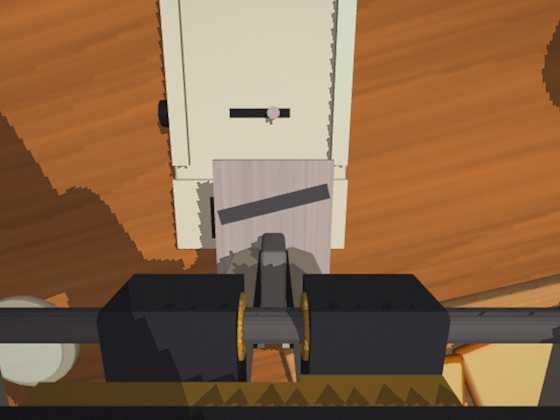

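The pin is now at (273,113), with the slot at (229–290, 113), and the held blade at columns 213–334 is roughly centred on the pin.

Run:
```python
from h import *
np.set_printoptions(precision=2,suppress=True,linewidth=200)
c=load('w3.png');im=c['im'];v=cv2.cvtColor(im,cv2.COLOR_RGB2HSV)[:,:,2]
p=np.array([683.9,111.19]);R=np.array([[-.966,.2585],[.2585,.966]])
T=lambda u,v,z:R.T@(onz(c,u,v,z)[:2]-p)
def edge(u0,u1,row,thr):
    g=v[row,u0:u1].astype(float);return [round(u0+i+(thr-g[i])/(g[i+1]-g[i]),2) for i in range(len(g)-1) if (g[i]-thr)*(g[i+1]-thr)<0]
for r in(110,111,112,113):print(r,edge(222,300,r,125))
gc=v[100:130,274].astype(int);print(gc);print(v[100:125,245])
for r in(168,172,195,225):print(r,edge(205,222,r,190),im[r,328:338].sum(1), im[r,208:220].sum(1))
sl=[e for e in edge(222,300,112,125)]
print('slot',T(sl[0],113,24),T(sl[-1],113,24),'pin',T((sl[1]+sl[2])/2,113,31),T(sl[1],113,31)-T(sl[2],113,31))
zb=112.1-27.1
print('blade',T(213,190,zb),T(334.5,190,zb))
```

```text
110 [np.float64(229.2), np.float64(266.95), np.float64(278.76), np.float64(289.34)]
111 [np.float64(229.33), np.float64(266.73), np.float64(279.17), np.float64(289.33)]
112 [np.float64(229.32), np.float64(266.69), np.float64(279.18), np.float64(289.33)]
113 [np.float64(229.32), np.float64(266.67), np.float64(279.16), np.float64(289.33)]
[216 215 216 216 216 215 201 186 186 187 187 187 187 185 186 186 187 187 171 179 220 218 217 216 216 216 216 216 216 216]
[216 215 215 215 216 216 218 208 147  30  37  42  38  39  38  40  32 117 198 220 216 216 216 216 216]
168 [np.float64(212.44)] [519 515 507 499 498 513 578 617 609 610] [612 611 610 615 562 492 494 499 500 500 493 493]
172 [np.float64(212.67)] [522 514 504 499 496 529 592 614 612 610] [612 611 607 615 578 509 493 500 500 493 498 491]
195 [] [210 364 489 501 529 590 615 612 609 611] [366 369 369 372 364 427 491 499 499 499 497 492]
225 [] [501 499 492 550 610 612 612 610 607 611] [363 367 342 220  60  62 124 400 510 497 500 503]
slot [ 79.1  -29.49] [79.13 10.23] pin [78.91 -0.63] [-0.01 -8.02]
blade [ 39.09 -31.62] [39.13 31.22]
```

Emit:
{"op": "play_rows", "data": {
  "commands": [
    [[0.2,0,0,0],[0.5,0,0,0],[0.8,0,0,0],[0.8,0,0,0],[0.8,0,0,0],[0.8,0,0,0],[0.6,0,0,0],[0.4,0,0,0],[0.18,0,0,0],[0,0,0.2,0],[0,0,0.4,0],[0,0,0.4,0],[0,0,0.3,0],[0,0,0.3,0],[0,0,0.15,0],[0,0,0,0],[0,0,0,0],[0,0,0,0]]
  ]
}}

```text
t: 11.8
position: [561.0, 144.1, 67.8]
eef_rot: [[-0.966, 0.258, 0.001], [0.258, 0.966, 0.0], [-0.001, 0.0, -1.0]]
contact_force: [-0.2, 0.6, -2.2]
grip_width: 11.9
finger_force: 30.0
```

Emit:
{"op": "play_rows", "data": {
  "commands": [
    [[0,0,0.03,0],[0,0,0.03,0],[0,0,0.03,0],[0,0,0.03,0],[0,0,0.03,0],[0,0,0.03,0],[0,0,0.03,0],[0,0,0.03,0]]
  ]
}}

```text
t: 12.6
position: [560.8, 144.0, 61.3]
eef_rot: [[-0.966, 0.258, -0.0], [0.258, 0.966, -0.0], [-0.0, -0.0, -1.0]]
contact_force: [0.4, 0.0, -2.8]
grip_width: 12.0
finger_force: 30.0
```

Emit:
{"op": "play_rows", "data": {
  "commands": [
    [[0,0,0.02,0],[0,0,0.02,0]]
  ]
}}

```text
t: 12.8
position: [560.8, 144.0, 60.4]
eef_rot: [[-0.966, 0.258, 0.0], [0.258, 0.966, -0.0], [-0.0, -0.0, -1.0]]
contact_force: [0.5, 0.2, -2.1]
grip_width: 11.8
finger_force: 30.0
```

Emit:
{"op": "play_rows", "data": {
  "commands": [
    [[0,0,0.02,0],[0,0,0.02,0]]
  ]
}}

```text
t: 13.0
position: [560.8, 144.0, 59.4]
eef_rot: [[-0.966, 0.258, 0.0], [0.258, 0.966, -0.0], [-0.0, -0.0, -1.0]]
contact_force: [-0.0, -0.2, -1.6]
grip_width: 11.6
finger_force: 30.0
```

Emit:
{"op": "play_rows", "data": {
  "commands": [
    [[0,0,0.03,0],[0,0,0.03,0],[0,0,0.03,0],[0,0,0.02,0],[0,0,0.02,0]]
  ]
}}

```text
t: 13.5
position: [560.8, 144.0, 56.1]
eef_rot: [[-0.966, 0.258, -0.0], [0.258, 0.966, -0.0], [0.0, -0.0, -1.0]]
contact_force: [-0.5, -0.4, -2.8]
grip_width: 11.9
finger_force: 30.0
```

Emit:
{"op": "play_rows", "data": {
  "commands": [
    [[0,0,0.02,0],[0,0,0.01,0],[0,0,0,0]]
  ]
}}

```text
t: 13.8
position: [560.8, 144.0, 55.4]
eef_rot: [[-0.966, 0.258, -0.0], [0.258, 0.966, -0.0], [0.0, -0.0, -1.0]]
contact_force: [0.5, -0.2, -2.1]
grip_width: 12.0
finger_force: 30.0
```

Emit:
{"op": "play_rows", "data": {
  "commands": [
    [[0,0,0.02,0],[0,0,0,0]]
  ]
}}

```text
t: 14.0
position: [560.8, 144.0, 55.2]
eef_rot: [[-0.966, 0.258, 0.0], [0.258, 0.966, -0.0], [-0.0, 0.0, -1.0]]
contact_force: [-2.1, -0.8, 1.7]
grip_width: 11.6
finger_force: 30.0
```

Emit:
{"op": "play_rows", "data": {
  "commands": [
    [[0,0,0.02,0],[0,0,0,0]]
  ]
}}

```text
t: 14.2
position: [560.9, 144.0, 55.2]
eef_rot: [[-0.966, 0.258, 0.0], [0.258, 0.966, -0.0], [-0.0, 0.0, -1.0]]
contact_force: [-5.1, -1.6, 8.2]
grip_width: 11.9
finger_force: 30.0
```

Emit:
{"op": "play_rows", "data": {
  "commands": [
    [[0,0,-0.02,0],[0,0,0,0],[-0.03,0,0,0],[-0.03,0,0,0],[-0.03,0,0,0],[-0.03,0,0,0],[-0.03,0,0,0]]
  ]
}}

```text
t: 14.9
position: [564.4, 143.2, 55.2]
eef_rot: [[-0.966, 0.258, -0.0], [0.258, 0.966, 0.0], [0.0, 0.0, -1.0]]
contact_force: [-4.2, 1.6, 5.6]
grip_width: 12.3
finger_force: 30.0
```

Emit:
{"op": "play_rows", "data": {
  "commands": [
    [[-0.02,0,0,0],[-0.02,0,0,0],[-0.02,0,0,0]]
  ]
}}

```text
t: 15.2
position: [565.8, 142.9, 55.1]
eef_rot: [[-0.966, 0.258, -0.0], [0.258, 0.966, 0.0], [0.0, 0.0, -1.0]]
contact_force: [-3.9, 1.2, 6.2]
grip_width: 11.7
finger_force: 30.0
```

Emit:
{"op": "play_rows", "data": {
  "commands": [
    [[-0.01,0,-0.01,0],[-0.02,0,0,0],[-0.02,0,0,0]]
  ]
}}

```text
t: 15.5
position: [567.0, 142.4, 55.2]
eef_rot: [[-0.966, 0.258, -0.0], [0.258, 0.966, 0.0], [0.0, 0.0, -1.0]]
contact_force: [-2.9, 1.7, 4.0]
grip_width: 12.1
finger_force: 30.0
```

Emit:
{"op": "play_rows", "data": {
  "commands": [
    [[-0.02,0,0,0],[-0.02,0,0,0]]
  ]
}}

```text
t: 15.7
position: [567.7, 142.2, 55.2]
eef_rot: [[-0.966, 0.258, -0.001], [0.258, 0.966, 0.0], [0.001, -0.0, -1.0]]
contact_force: [-9.5, 2.3, 8.4]
grip_width: 11.9
finger_force: 30.0
```

Emit:
{"op": "play_rows", "data": {
  "commands": [
    [[-0.01,0,0,0],[-0.01,0,0,0]]
  ]
}}

```text
t: 15.9
position: [567.8, 142.2, 55.2]
eef_rot: [[-0.966, 0.258, -0.002], [0.258, 0.966, 0.0], [0.002, -0.0, -1.0]]
contact_force: [-12.1, 2.7, 8.1]
grip_width: 12.1
finger_force: 30.0
```

Emit:
{"op": "play_rows", "data": {
  "commands": [
    [[0.02,0,0,0],[0,0,0,0],[0,0,0,0]]
  ]
}}

```text
t: 16.2
position: [567.8, 142.2, 55.2]
eef_rot: [[-0.966, 0.258, -0.001], [0.258, 0.966, 0.0], [0.001, -0.0, -1.0]]
contact_force: [-7.2, 1.4, 5.5]
grip_width: 11.8
finger_force: 30.0
```

Emit:
{"op": "play_rows", "data": {
  "commands": [
    [[0,0,0,0],[0,0,0,0],[0,0,0,0],[0,0,0,0]]
  ],
  "fingers": 30
}}

```text
t: 16.6
position: [568.1, 142.0, 55.0]
eef_rot: [[-0.966, 0.258, 0.0], [0.258, 0.966, -0.0], [-0.0, -0.0, -1.0]]
contact_force: [0.6, 0.4, 0.1]
grip_width: 29.9
finger_force: 0.0
```

Emit:
{"op": "play_rows", "data": {
  "commands": [
    [[0,0,-0.2,0],[0,0,-0.5,0],[0,0,-0.9,0],[0,0,-0.9,0],[-0.3,0,-0.9,0],[-0.3,0,-0.9,0],[-0.3,0,-0.9,0],[-0.3,0,-0.9,0],[-0.3,0,-0.9,0],[-0.3,0,-0.9,0],[-0.3,-0.3,-0.9,0],[-0.3,0,-0.6,0],[0,0,0,0],[0,0,0,0],[0,0,0,0]]
  ]
}}

```text
t: 18.1
position: [623.5, 119.5, 289.2]
eef_rot: [[-0.966, 0.258, -0.001], [0.258, 0.966, -0.0], [0.001, -0.0, -1.0]]
contact_force: [-0.5, -0.7, 0.1]
grip_width: 30.0
finger_force: 0.0
```

Run:
```python
from h import *
np.set_printoptions(precision=3,suppress=True)
s=ctrl.state();print(s['t'],s['position'],s['eef_rot'][0],s['contact_force'],s['grip_width'])
im,c=grab('wrist','w4.png')
cv2.imwrite('pics/w4c.png',cv2.resize(im[0:300,140:420,::-1],(560,600),interpolation=cv2.INTER_CUBIC))
```

```text
18.1 [623.533 119.46  289.244] [-0.966  0.258 -0.001] [-0.471 -0.721  0.101] 30.010048930120195
```

View pics/w4c.png

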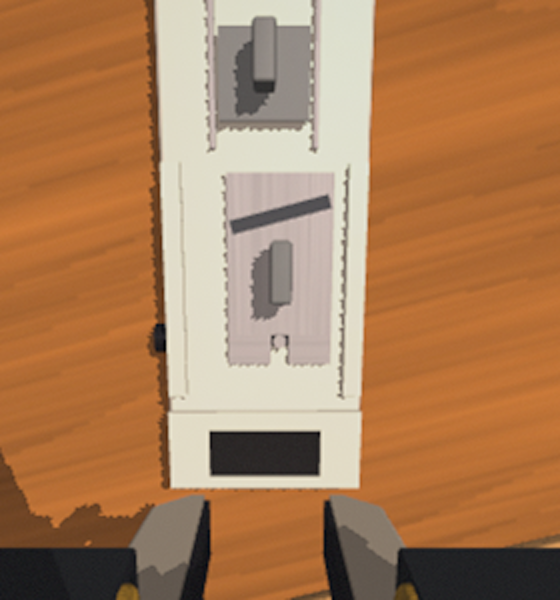

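The blade lies flat with the pin at the notch bottom (crop 279,341). The keeper is behind it, with the block at crop rows 27–122 and the grip top at about crop (264,48). Now I measure the keeper.

Run:
```python
from h import *
np.set_printoptions(precision=2,suppress=True,linewidth=200)
c=load('w4.png');im=c['im'];v=cv2.cvtColor(im,cv2.COLOR_RGB2HSV)[:,:,2]
p=np.array([623.53,119.46]);R=np.array([[-.966,.2585],[.2585,.966]])
T=lambda u,v,z:R.T@(onz(c,u,v,z)[:2]-p)
print('col272',v[0:70,272]);print('row25',v[25,250:295])
# world slicer frame from pin_mid seen in w3
R3=np.array([[-.966,.2585],[.2585,.966]]);mid=np.array([683.9,111.19])+R3@np.array([79.1,-9.63])
ux=-R[:,0];O=mid-61*ux;print('slicer origin',O)
S=lambda u,v,z:(lambda d:(d@ux,d@R[:,1]))(onz(c,u,v,z)[:2]-O)
print('blade near end',S(278,86,28),'far',S(265,182,28),'sides',S(252.5,150,28),S(305.5,150,28))
print('pin',S(279.5,170.5,31))
print('grip ends', [S(272,r,60.8) for r in(8.5,36,40)], 'tongue tip top z~38',S(272,61,37))
for n,st in(('top',0),('side',0)):
    d=load(n+'0.png')
    for z in(24,60.8): print(n,z,proj(d,[*(O-88*ux),z]))
```

```text
col272 [221 220 221 221 221 222 223 213 160 135 143 144 144 143 143 143 144 145 144 145 145 144 145 145 145 145 145 146 146 146 146 146 145 146 146 146 146 148 142 117  82  48  50  49  50  48  65  87  83
 100 124 107 111 149 148 147 145 146 148 139 121 129 145 140 184 229 225 223 224 223]
row25 [145 144 144 144 143 144 144 145 138 106  80  81  84  84  85  77  90 125 141 141 142 144 145 146 148 151 143 121 129 148 147 147 146 147 146 147 146 147 147 146 147 148 147 146 147]
slicer origin [546.07 138.1 ]
blade near end (np.float64(-34.717170855987526), np.float64(6.9213441052888784)) far (np.float64(75.15048824260614), np.float64(-8.376226387831819)) sides (np.float64(36.783440347859184), np.float64(-23.041203797310473)) (np.float64(36.714819671614606), np.float64(39.959101424593584))
pin (np.float64(60.7269313997272), np.float64(9.143469362911185))
grip ends [(np.float64(-103.13410370053123), np.float64(0.2005308724612519)), (np.float64(-78.51482738775958), np.float64(0.20792572486458885)), (np.float64(-74.85535379940247), np.float64(0.20902491505668286))] tongue tip top z~38 (np.float64(-59.34484161255162), np.float64(0.1383753718890315))
top 24 [217.79 226.08]
top 60.8 [216.15 224.09]
side 24 [253.14 189.54]
side 60.8 [252.63 181.19]
```

Run:
```python
from h import *
np.set_printoptions(precision=1,suppress=True,linewidth=200)
s=load('side0.png');v=cv2.cvtColor(s['im'],cv2.COLOR_RGB2HSV)[:,:,2]
print(v[174:200,240:268])
c=load('w4.png')
for p in((252,182),(253,183),(253,184)):print(tri(c,(272,23.5),s,p))
```

```text
[[226 225 221 216 215 221 221 226 226 227 226 228 231 232 235 235 233 233 234 235 235 237 235 235 233 230 228 228]
 [226 225 224 219 218 219 223 226 225 225 226 229 232 234 236 237 237 238 238 237 237 240 240 239 237 236 235 237]
 [232 231 231 229 227 228 228 231 232 233 234 237 238 240 242 244 244 245 244 245 247 246 247 247 247 247 246 247]
 [246 246 245 244 243 244 245 244 244 245 247 247 248 249 249 249 250 251 251 251 251 252 252 252 252 252 252 251]
 [252 252 252 252 252 252 252 252 252 252 252 252 252 252 252 252 253 253 253 253 253 253 253 253 253 253 253 252]
 [253 253 254 253 254 253 253 253 253 252 252 251 250 250 250 251 252 253 253 253 253 254 254 253 253 253 254 253]
 [253 253 254 253 253 253 253 252 249 247 244 240 236 236 237 239 243 249 252 253 253 253 253 253 253 253 253 253]
 [253 253 253 252 253 252 251 246 235 221 211 202 195 195 195 201 211 231 243 247 249 249 249 249 249 250 252 253]
 [250 249 248 247 246 244 241 229 198 170 163 157 155 153 151 153 160 184 212 227 230 234 237 237 237 243 249 252]
 [241 237 233 230 229 226 217 192 155 129 124 120 115 114 114 111
[... 1377 characters left out ...]
153 163 170 176 191 201 214 226 235 236 238 245 251]
 [241 236 234 233 233 231 224 209 198 199 204 206 205 198 187 192 204 214 216 226 235 238 239 241 239 240 246 252]
 [244 239 239 238 238 236 236 236 236 239 242 243 242 238 234 235 241 245 246 249 250 251 251 251 251 251 252 253]
 [252 251 251 251 251 251 251 251 251 252 252 252 252 252 252 251 252 253 252 253 253 253 253 253 253 253 253 254]
 [253 253 254 253 253 253 253 253 253 254 254 253 253 253 253 253 253 254 253 254 253 254 254 254 254 254 254 254]]
(array([458.8, 161.6,  57.4]), np.float64(0.6254365340590917))
(array([459.7, 160.9,  54.2]), np.float64(4.485010395514835))
(array([459.1, 160.9,  50.2]), np.float64(5.383334147554799))
```

Emit:
{"op": "play_rows", "data": {
  "commands": [
    [[0.2,0,0,0],[0.5,-0.07,0,0],[0.9,0,0.3,0],[0.9,0,0.6,0],[0.9,0,0.8,0],[0.9,0,0.8,0],[0.9,0,0.8,0],[0.8,0,0.8,0],[0.5,0,0.8,0],[0.27,0,0.8,0],[0,0,0.8,0],[0,0,0.7,0],[0,0,0.5,0],[0,0,0.4,0],[0,0,0.3,0],[0,0,0.2,0],[0,0,0.2,0],[0,0,0,0],[0,0,0,0]]
  ],
  "fingers": 45
}}

```text
t: 20.05
position: [460.2, 161.3, 70.4]
eef_rot: [[-0.966, 0.258, 0.0], [0.258, 0.966, 0.0], [-0.0, 0.0, -1.0]]
contact_force: [-0.5, -0.6, -0.4]
grip_width: 45.2
finger_force: 0.0
```

Emit:
{"op": "play_rows", "data": {
  "commands": [
    [[0,0,0.12,0],[0,0,0.12,0],[0,0,0.12,0],[0,0,0,0]]
  ]
}}

```text
t: 20.45
position: [459.9, 161.2, 60.6]
eef_rot: [[-0.966, 0.258, -0.001], [0.258, 0.966, -0.0], [0.001, -0.0, -1.0]]
contact_force: [-0.5, -0.3, -0.9]
grip_width: 45.0
finger_force: 0.0
```

Emit:
{"op": "play_rows", "data": {
  "commands": [
    [[0,0,0,0],[0,0,0,0],[0,0,0,0],[0,0,0,0],[0,0,0,0],[0,0,0,0],[0,0,0,0]]
  ],
  "fingers": 0,
  "grip_force": 20
}}

```text
t: 21.15
position: [460.2, 161.5, 61.2]
eef_rot: [[-0.966, 0.258, 0.0], [0.258, 0.966, 0.0], [-0.0, 0.0, -1.0]]
contact_force: [1.4, 2.8, -0.3]
grip_width: 12.2
finger_force: 20.0
```

Emit:
{"op": "play_rows", "data": {
  "commands": [
    [[-0.04,0,0,0],[-0.08,0,0,0],[-0.08,0,0,0],[-0.08,0,0,0],[-0.08,0,0,0],[-0.08,0,0,0]]
  ]
}}

```text
t: 21.75
position: [470.9, 158.6, 61.2]
eef_rot: [[-0.966, 0.258, -0.0], [0.258, 0.966, 0.0], [0.0, 0.0, -1.0]]
contact_force: [-3.0, 4.3, 2.2]
grip_width: 12.0
finger_force: 20.0
```

Emit:
{"op": "play_rows", "data": {
  "commands": [
    [[-0.08,0.01,0,0],[-0.08,0,0,0],[-0.08,0,0,0],[-0.08,0,0,0],[-0.08,0,0,0],[-0.08,0,0,0],[-0.06,0,0,0],[-0.04,0,0,0]]
  ]
}}

```text
t: 22.55
position: [485.0, 154.9, 61.2]
eef_rot: [[-0.966, 0.258, 0.0], [0.258, 0.966, -0.0], [-0.0, -0.0, -1.0]]
contact_force: [-1.8, 1.4, 4.0]
grip_width: 11.9
finger_force: 20.0
```

Emit:
{"op": "play_rows", "data": {
  "commands": [
    [[-0.04,0,0,0],[-0.04,0,0,0],[-0.04,0,0,0]]
  ]
}}

```text
t: 22.85
position: [487.8, 154.2, 61.2]
eef_rot: [[-0.966, 0.258, 0.0], [0.258, 0.966, -0.0], [-0.0, -0.0, -1.0]]
contact_force: [-1.8, 1.1, 5.6]
grip_width: 11.6
finger_force: 20.0
```

Emit:
{"op": "play_rows", "data": {
  "commands": [
    [[-0.04,0,0,0],[-0.04,0,0,0],[-0.04,0,0,0]]
  ]
}}

```text
t: 23.15
position: [490.6, 153.4, 61.2]
eef_rot: [[-0.966, 0.258, 0.0], [0.258, 0.966, -0.0], [-0.0, -0.0, -1.0]]
contact_force: [-2.9, 1.5, 5.0]
grip_width: 11.7
finger_force: 20.0
```

Emit:
{"op": "play_rows", "data": {
  "commands": [
    [[-0.03,0,0,0],[-0.03,0,0,0]]
  ]
}}

```text
t: 23.35
position: [492.1, 153.0, 61.2]
eef_rot: [[-0.966, 0.258, 0.0], [0.258, 0.966, -0.0], [-0.0, -0.0, -1.0]]
contact_force: [-2.7, 1.8, 5.4]
grip_width: 11.8
finger_force: 20.0
```

Emit:
{"op": "play_rows", "data": {
  "commands": [
    [[-0.02,0,0,0],[-0.02,0,0,0]]
  ]
}}

```text
t: 23.55
position: [493.1, 152.7, 61.2]
eef_rot: [[-0.966, 0.258, 0.0], [0.258, 0.966, -0.0], [-0.0, -0.0, -1.0]]
contact_force: [-2.9, 0.9, 4.6]
grip_width: 11.9
finger_force: 20.0
```

Emit:
{"op": "play_rows", "data": {
  "commands": [
    [[-0.02,0,0,0],[-0.02,0,0,0]]
  ]
}}

```text
t: 23.75
position: [493.5, 152.7, 61.2]
eef_rot: [[-0.966, 0.258, -0.001], [0.258, 0.966, 0.0], [0.001, -0.0, -1.0]]
contact_force: [-12.0, 3.2, 10.6]
grip_width: 12.3
finger_force: 20.0
```

Emit:
{"op": "play_rows", "data": {
  "commands": [
    [[-0.02,0,0,0],[-0.02,0,0,0]]
  ]
}}

```text
t: 23.95
position: [493.7, 152.6, 61.1]
eef_rot: [[-0.966, 0.258, -0.004], [0.258, 0.966, 0.0], [0.004, -0.0, -1.0]]
contact_force: [-19.8, 5.1, 14.8]
grip_width: 11.5
finger_force: 20.0
```

Emit:
{"op": "play_rows", "data": {
  "commands": [
    [[0.03,0,0,0],[0.01,0,0,0],[0,0,0,0]]
  ]
}}

```text
t: 24.25
position: [493.5, 152.7, 61.2]
eef_rot: [[-0.966, 0.258, -0.001], [0.258, 0.966, 0.0], [0.001, -0.0, -1.0]]
contact_force: [-9.0, 2.0, 8.5]
grip_width: 11.4
finger_force: 20.0
```

Emit:
{"op": "play_rows", "data": {
  "commands": [
    [[0,0,0,0],[0,0,0,0],[0,0,0,0],[0,0,0,0]]
  ],
  "fingers": 35
}}

```text
t: 24.65
position: [494.0, 152.4, 61.0]
eef_rot: [[-0.966, 0.258, -0.0], [0.258, 0.966, -0.0], [-0.0, -0.0, -1.0]]
contact_force: [0.1, -0.0, 0.3]
grip_width: 33.9
finger_force: 0.0
```

Emit:
{"op": "play_rows", "data": {
  "commands": [
    [[0,0,-0.1,0],[0,0,-0.4,0],[0,0,-0.8,0],[0,0,-0.9,0],[-0.3,0,-0.9,0],[-0.5,0,-0.9,0],[-0.8,0,-0.9,0],[-0.8,0,-0.9,0],[-0.8,0,-0.9,0],[-0.8,0,-0.9,0],[-0.6,0,-0.9,0],[-0.3,0,-0.4,0],[0,0,0,0],[0,0,0,0],[0,0,0,0]]
  ]
}}

```text
t: 26.15
position: [611.5, 121.1, 282.6]
eef_rot: [[-0.966, 0.258, -0.001], [0.258, 0.966, -0.0], [0.001, -0.001, -1.0]]
contact_force: [-0.4, 0.2, 0.1]
grip_width: 34.9
finger_force: 0.0
```

Run:
```python
from h import *
np.set_printoptions(precision=3,suppress=True)
s=ctrl.state();print(s['t'],s['position'],s['eef_rot'][0],s['contact_force'],s['grip_width'])
im,c=grab('wrist','w5.png')
cv2.imwrite('pics/w5c.png',cv2.resize(im[0:300,140:420,::-1],(560,600),interpolation=cv2.INTER_CUBIC))
```

```text
26.15 [611.545 121.064 282.56 ] [-0.966  0.258 -0.001] [-0.381  0.222  0.117] 34.91949909264007
```

View pics/w5c.png

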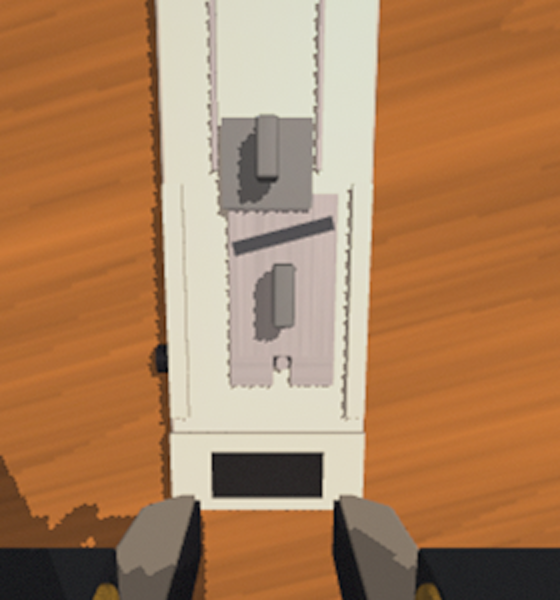

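The keeper's tongue now covers the blade's near end (crop row 209), and the pin is at the notch bottom (crop 282,362). One numeric check, then I hand in.

Run:
```python
from h import *
c=load('w5.png');v=cv2.cvtColor(c['im'],cv2.COLOR_RGB2HSV)[:,:,2]
R=np.array([[-.966,.2585],[.2585,.966]]);O=np.array([546.07,138.1])
S=lambda u,v,z:((onz(c,u,v,z)[:2]-O)@-R[:,0]).round(1)
print('far',v[188:198,265],S(265,192.3,28),'near',v[92:104,304],S(304,97.3,28),'pin',v[174:190,281],S(281,181.2,31))
g=v[52:96,273];print('grip',g,S(273,57.5,60.8),'keeper tongue',v[98:112,280],S(280,105,33))
```

```text
far [193 190 191 193 178 165 211 226 225 225] 74.5 near [224 223 224 224 220 206 203 202 204 202 203 203] -34.2 pin [199 200 200 191 184 198 197 195 195 194 203 221 227 225 225 225] 60.5
grip [222 223 223 224 216 166 137 142 143 143 143 144 143 144 143 143 146 144
 145 144 144 144 144 144 144 143 144 143 145 144 145 145 144 145 141 123
  81  46  53  69  86  82  83  82] -69.5 keeper tongue [144 144 145 144 143 142 127 135 182 201 198 196 198 197] -25.6
```

```bash
python3 -c "
from workcell import ctrl
print(ctrl.job_done())"
```

```text
the job is handed in; nothing more can be done
None
```

The blade lies flat in the bed with the pin at the bottom of its notch, the keeper is fully home over its near end, nothing else was touched, and the job was handed in at about 26 s.

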